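Swing the inspection lens over the petri dish and clamp it

TASK

With a fingertip, gently push the arm of the inspection stand round until its lens is centred over the petri dish and leave it there at rest. Then push the clamp lever on top of the column clockwise (seen from above) all the way home, with the lens still over the dish. Do not disturb the dish, the beaker, the small bottle, the tape or the forceps.

Things in the scene. Friction and masses are not known exactly. Their poses are not given: they have to be found in the camera images.
- stand: grey stand, fixed, yaw within 0.25 rad. Origin: worktop level on the column's axis; z up, -x = its front (toward the robot), +y = its left. Foot 100 mm wide; 3 spokes end in round pads (84 mm wide, tops at z 6 mm) 200 mm from the axis, straight ahead and 0.75 rad left and right. On them, in any order, stand petri dish, beaker and small bottle, each up to 7 mm off centre.
- lens_arm (a joint): arm's angle about the column (rad): 0 = points to the stand's front, + = to its left; lens at 200 mm x (-cos, +sin) in the stand's frame; stops at +-1.25. Round bar 14 mm thick, axis 150 mm above the worktop, can be pushed 25 to 130 mm from the column's axis, then a 19 mm sleeve and the lens. Friction 0.14 N m, no spring: stays where left. Over 35 N counts as wrenching.
- lens_center (a point): centre of the round lens at the end of the arm, 150 mm above the worktop; black ring 101 mm outside, 75 mm inside diameter, 13 mm thick.
- clamp_lever (a joint): lever's angle about the column (rad): 0 = points to the stand's left (+y), grows clockwise from above; stop at 1.5 (points back, +x). Starts loose at 0 to 0.25, locked above 1.2. Friction 0.06 N m, stays where left, does not brake the arm. Bar 12 mm thick, axis at z 200 mm, pushable 16 to 75 mm from the column's axis; hub 26 mm wide, top at z 209 mm. Over 35 N counts as wrenching.
- lever_tip (a point): centre of the 18 mm ball at the end of the clamp lever, 68 mm from the column's axis, 200 mm above the worktop.
- petri_dish: round shallow clear petri dish, 61 mm across, 15 mm high, loose on one of the pads; origin at the centre of its underside.
- beaker: small beaker, 47 mm across, 48 mm high, loose on one of the pads; origin at the centre of its underside.
- stain_bottle: small capped bottle, 36 mm across, 74 mm high, loose on one of the pads; origin at the centre of its underside.
- tape_roll: roll of white tape lying right of the column, 70 mm across, 12 mm high, loose; origin at the centre of its underside.
- forceps: forceps lying left of the column, 123 mm long, 9 mm high, loose; origin at the centre of its underside.

How it is judged:
By the outcome, as a careful person would: the job done as asked, in the order asked, and still so for the second after the job is handed in, with the robot touching nothing.
It also fails if it takes over 64 s, if anything falls off the work surface, if the arm or the gripper's body presses on something with over 40 N, if the wrist force passes 120 N, or if a joint passes its speed limit or range.

ROBOT

A 7-joint arm with a two-finger parallel gripper is mounted at the origin on a cart in front of the work surface, level with it; the furniture and walls round the work are solid. World frame = base frame: x ahead of the robot, y to its left, z up, the work surface at z = 0. Lengths are in m, angles in rad, forces in N, time in s.
With the tool pointing down it reaches from about 0.4 to 0.9 m from the base axis. Payload 5.5 kg.
Tool frame: the origin (TCP) lies between the finger pads; the fingertips stand ctrl.nose_length ahead of it and the grasp point (between the pads) lies 8 mm behind it (ctrl.nose_length is the distance from the TCP to the fingertips, in m); z points along the fingers, y is the line along which they close (so a half turn about z gives the same grasp; the last joint's range is limited). The gripper opens to 85 mm and grips with 20 to 120 N. Pads are 22 mm wide; open, the fingers measure 114 mm over their backs; the gripper's body (76 mm by 85 mm) begins 54 mm behind the grasp point. The pads swing forward as they close: fully open they stand 13 mm farther back than shut.
Start: joints at [1.508, 0.501, -0.427, 1.55, 0.221, 1.138, -0.21], TCP at [0.208, -0.616, 0.242] pointing down, gripper open.
Joint ranges: [-2.88, 2.88], [-0.31, 2.03], [-1.54, 1.56], [0.2, 2.42], [-1.41, 4.55], [0.19, 2.02], [-2.57, 2.57]. Speed limits (rad/s): [2.57, 2.57, 3.14, 3.14, 3.14, 3.14, 3.14].

INTERFACE

Orientations are given as a unit quaternion [w, x, y, z].
In Python, from workcell import telemetry, get_image, job, spot_in, landmark_of, ctrl gives the robot as it stands. The module is installed in compiled form; this text tells all that it offers.
- The arm moves only by the tool carry_out, never from a script. Its argument "deltas" is text: rows parted by semicolons, each of 4 numbers parted by spaces: the shift along the tool's x, y, z in mm, then the turn about the tool's z in degrees. A call has 1 to 5 rows; each row is the pose to reach, as a shift and turn from the pose commanded when the call began, along the tool's axes at that moment; what a row does not reach only later rows make up. A row lasts 1/8 s, in which the tool goes at most 62.5 mm and 10.7 degrees, less where a joint would pass 70% of its speed; a pose out of reach is approached as far as the arm can. A call with a gripper value outside its range is refused whole. "grip" is the gripper's target within -1 to 1 (fully open at 1, half-way at 0, shut at -1), set as the call begins (left out, the last holds). The fingers move at their own pace and stop on an object; "force" is the grip in N (left out, the last holds). Time passes only in rows, so rows that repeat a pose let the fingers close. It gives the time, the measured TCP pose, the force, the opening and the grip force at its end, in the units of the state.
- telemetry.observe(): the state, without advancing time (a new reading comes with each control period).
- get_image(name): name is "scene" or "top" or "wrist"; returns a dict with "pixels" (400x640x3 uint8, blue, green, red), "mtx" (3x3 intrinsics, pixels), "camera_from_world" (4x4, takes a point from world to camera coordinates); the wrist camera has in their place "mount" (4x4, takes a point from camera to tool coordinates, whose origin is the TCP and whose axes are the flange's). Camera axes: x right, y up, looking along -z (the intrinsics and any distortion apply to the point x, -y, -z); pixel columns grow to the right and rows downward; lengths in m; the calibration is good to about 2 mm. A picture is of the moment at which its call begins: read the wrist's pose just before it. There is no depth.
- job.job_done(): hands the job in; it is judged then, once.
Trained networks look in the newest picture that a camera, given by its name, has taken for a name from the list of things; names that differ only in an ending like _2 or _b are one class to them, and where a whole thing is asked for, a point or a joint stands for the part that bears it (a point fixed in the world has none). Each returns a list of dicts, best first, with "p" (0 to 1); they miss things now and then, are a little off and sometimes report something else, mostly with a low value. They report only what shows in the picture. A call takes as long as a camera call.
- spot_in(query, camera): "rect" ([left, top, width, height] in pixels, round what is visible of it).
- landmark_of(query, camera): "pixel" ([column, row] in pixels: a listed point, or the origin of a listed thing).
The state is a dict: "time_s": time; "q": joint angles; "qd": joint speeds; "effort": joint torques, N m; "tool_pos": TCP position; "eef_rot": TCP orientation; "contact_force": force on the tool from outside, world axes, zero at the start; "moment": the same for the moment, N m; "finger_gap": opening from 0.0 (shut) to 1.0 (fully open); "finger_force": force on a finger pad.
Only numpy, scipy, OpenCV 4.12 (cv2) and the standard library are available. Lean on these libraries where they do the work, as an engineer would, in place of code of your own. Each camera call takes 0.05 s, during which the arm holds its last target. There are 200 camera calls.

## Working session

There is one attempt and no reset: what is moved stays moved. The work goes in short steps, Python scripts to look and compute and a tool call to move; the robot and the scene stay as the last step left them, time stands still between calls to the robot, and variables do not carry over. Pictures are saved under pics/ and viewed, at most 10 in all, crops included, and the job is handed in when it is done.

Besides the shell and the picture viewer there is one more tool, called after "Call:" as name(argument=value, ...) on one line, values as JSON. carry_out: Moves the arm, as the interface text tells. Its arguments: {"type":"object","properties":{"deltas":{"type":"string"},"grip":{"type":"number"},"force":{"type":"number"}},"required":["deltas"]}

```bash
mkdir -p pics
cat > h.py <<'E'
import numpy as np, cv2
from workcell import telemetry, get_image, job, spot_in, landmark_of, ctrl
def ray(im,px):
    # returns origin,dir world
    p=cv2.undistortPoints(np.array([[px]],float),im["mtx"],im.get("dist",None))[0,0]
    M=np.linalg.inv(im["camera_from_world"]); d=M[:3,:3]@np.array([p[0],-p[1],-1]); return M[:3,3],d
def onz(im,px,z):
    o,d=ray(im,px); return o+d*(z-o[2])/d[2]
E
python3 - <<'E'
from h import *
np.set_printoptions(precision=4,suppress=True)
s=telemetry.observe(); print(s["tool_pos"],s["eef_rot"],s["finger_gap"],ctrl.nose_length)
Z=dict(lens_center=.15,lever_tip=.2,petri_dish=.006,beaker=.006,stain_bottle=.006,tape_roll=0,forceps=0,stand=0)
for c in("scene","top"):
    im=get_image(c); cv2.imwrite(f"pics/{c}0.png",im["pixels"]); print(c,im.keys())
    for k,z in Z.items():
        for r in landmark_of(k,c)[:2]: print(k,r["pixel"],round(r["p"],2),onz(im,r["pixel"],z))
E
```

```text
[ 0.2078 -0.6152  0.2413] [-0.001   0.9868  0.1622 -0.0001] 0.9965475620447866 0.011
scene dict_keys(['pixels', 'mtx', 'camera_from_world'])
lens_center [360.6, 208.8] 0.73 [0.429  0.0761 0.15  ]
lever_tip [300.2, 144.4] 0.6 [0.6236 0.0925 0.2   ]
petri_dish [397.3, 183.0] 0.64 [ 0.5108 -0.1397  0.006 ]
beaker [383.7, 225.6] 0.58 [ 0.4302 -0.0145  0.006 ]
stain_bottle [331.1, 251.0] 0.69 [0.4524 0.1348 0.006 ]
tape_roll [372.8, 162.1] 0.81 [ 0.6138 -0.1439  0.    ]
forceps [285.4, 230.2] 0.53 [0.5716 0.1862 0.    ]
stand [319.1, 187.9] 0.81 [0.6304 0.0363 0.    ]
top dict_keys(['pixels', 'mtx', 'camera_from_world'])
lens_center [345.4, 239.2] 0.64 [0.4314 0.0652 0.15  ]
lever_tip [334.7, 156.5] 0.49 [0.6162 0.0908 0.2   ]
petri_dish [418.2, 216.5] 0.68 [ 0.5059 -0.1332  0.006 ]
beaker [376.8, 250.0] 0.79 [ 0.4164 -0.022   0.006 ]
stain_bottle [320.0, 236.8] 0.66 [0.4503 0.1279 0.006 ]
tape_roll [416.6, 179.0] 0.67 [ 0.6096 -0.1334  0.    ]
forceps [300.9, 194.1] 0.43 [0.5668 0.1809 0.    ]
stand [356.3, 174.4] 0.8 [0.6221 0.0301 0.    ]
```

View pics/scene0.png

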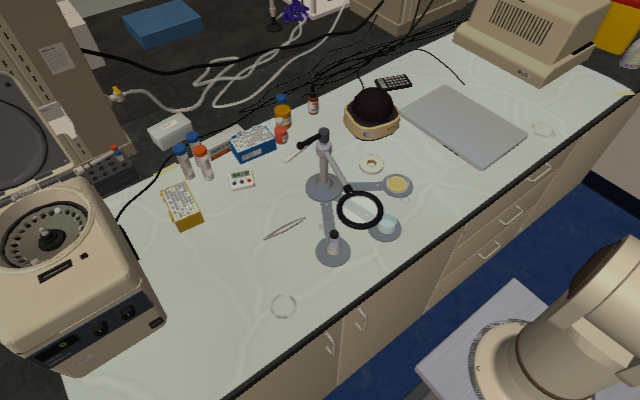

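View pics/top0.png

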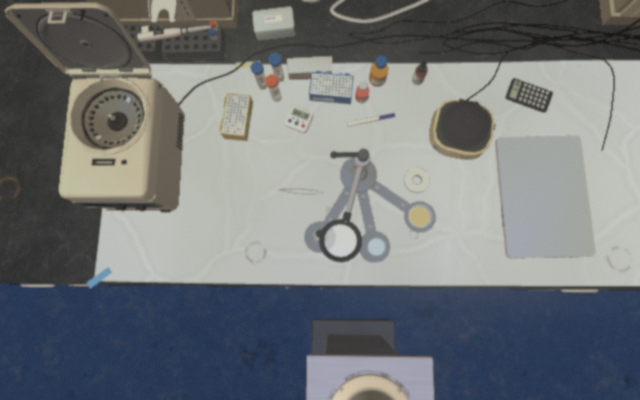

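The lens is at about (340,240) in the top view, between the bottle at (320,237) and the beaker at (376,246). The dish is the yellow disc at (420,216), on the right-hand pad. The lever points left, from (363,155) to (334,155). The arm therefore has to swing right by about 1.1 rad.

```bash
cat >> h.py <<'E'
def blob(mask,near):
    n,l,st,c=cv2.connectedComponentsWithStats(mask.astype(np.uint8))
    i=min([i for i in range(1,n) if st[i,4]>40],key=lambda i:np.hypot(*(c[i]-near)))
    cs,_=cv2.findContours((l==i).astype(np.uint8),cv2.RETR_EXTERNAL,cv2.CHAIN_APPROX_NONE)
    h=cv2.convexHull(max(cs,key=cv2.contourArea)); return cv2.fitEllipse(h) , st[i]
E
python3 - <<'E'
from h import *
np.set_printoptions(precision=4,suppress=True)
for c,ln,dn in(("top",(340,240),(420,216)),("scene",(360,209),(397,184))):
    im=get_image(c); p=im["pixels"].astype(int); 
    e,s=blob(cv2.morphologyEx((p.max(2)<60).astype(np.uint8),cv2.MORPH_OPEN,np.ones((2,2))),ln); print(c,"lens",e,s,onz(im,e[0],.15))
    e,s=blob((p[...,2]-p[...,0]>35),dn); print("dish",e,s,onz(im,e[0],.012))
    k=np.concatenate([im["pixels"][140:290,290:450]] ) if c=="top" else im["pixels"][120:270,290:450]
    cv2.imwrite(f"pics/{c}1.png",cv2.resize(k,None,fx=4,fy=4,interpolation=cv2.INTER_CUBIC))
E
```

```text
top lens ((430.1165771484375, 53.213623046875), (4.524493217468262, 22.55638313293457), 91.38360595703125) [420  52  22   4  64] [ 0.8976 -0.1475  0.15  ]
dish ((419.0329895019531, 216.041748046875), (18.781644821166992, 19.923551559448242), 118.78019714355469) [409 207  21  19 302] [ 0.5063 -0.1342  0.012 ]
scene lens ((358.6466064453125, 207.91941833496094), (40.97644805908203, 51.380985260009766), 127.30482482910156) [338 185  46  46 682] [0.4333 0.0778 0.15  ]
dish ((396.7431945800781, 183.9733123779297), (16.307113647460938, 20.431568145751953), 100.04116821289062) [387 176  21  17 267] [ 0.506  -0.1318  0.012 ]
```

View pics/top1.png

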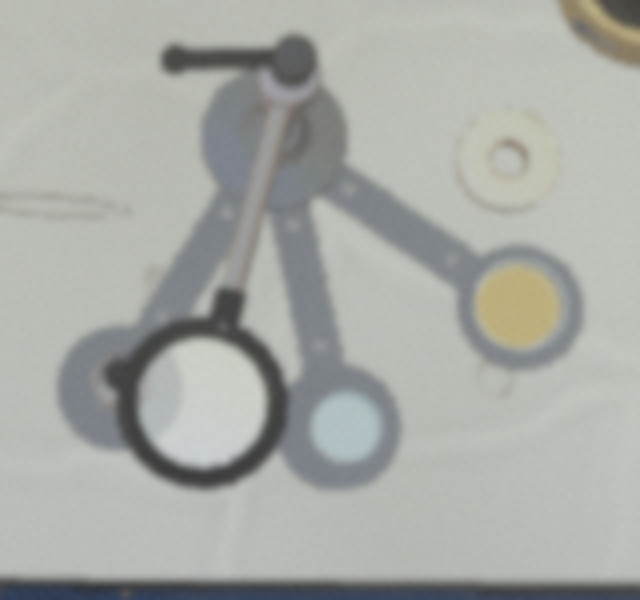

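The crop shows the ring centre at (340.7,240.7), the hub at (363.7,155), the ball at (333.5,154.8), the foot at (358.5,174.2), and the pads at (420,216.5) and (375,246.7) in top-image pixels.

Run:
```python
from h import *
np.set_printoptions(precision=4,suppress=True)
im=get_image("top")
P={k:onz(im,p,z) for k,p,z in(("lens",(340.7,240.7),.15),("hub",(363.7,155),.209),("ball",(333.5,154.8),.2),("foot",(358.5,174.2),.004),("padR",(420,216.5),.006),("padF",(375,246.7),.006))}
for k in P: print(k,P[k])
c=(P["hub"]+P["foot"])[:2]/2
for k in P: d=P[k][:2]-c; print(k,np.hypot(*d),np.arctan2(d[1],-d[0]))
d=np.array([.506,-.133])-c; print("dish",c,np.hypot(*d),np.arctan2(d[1],-d[0]))
```

```text
lens [0.4279 0.0761 0.15  ]
hub [0.6172 0.0252 0.209 ]
ball [0.6202 0.0936 0.2   ]
foot [0.6218 0.0243 0.004 ]
padR [ 0.5059 -0.1379  0.006 ]
padF [ 0.425  -0.0174  0.006 ]
lens 0.19833292043840836 0.2618292392974598
hub 0.002329109335891256 0.1928710925919411
ball 0.06879728446769359 1.5816289489825626
foot 0.002329109335891256 -2.948721560997852
padR 0.19840790011186435 -0.9615442866203417
padF 0.19897117728800723 -0.2135724195471819
dish [0.6195 0.0248] 0.19433223958400228 -0.9472836107756659
```

Call:
carry_out(deltas="30 -20 -40 4; 70 -45 -80 8; 115 -74 -110 12; 160 -103 -118 16; 205 -131 -118 18.7", grip=-1, force=40)

```text
time_s: 1.68
tool_pos: [0.3618, -0.4249, 0.3618]
eef_rot: [0.001, 1.0, -0.001, 0.001]
contact_force: [0.1, -0.0, 0.3]
finger_gap: -0.004
finger_force: 0.0
```

Call:
carry_out(deltas="30 -50 0 0; 60 -100 0 0; 90 -150 0 0; 115 -205 0 0; 130 -260 0 0")

```text
time_s: 2.3
tool_pos: [0.4914, -0.164, 0.3605]
eef_rot: [0.0, 1.0, 0.0, 0.0]
contact_force: [0.3, -0.2, 0.8]
finger_gap: 0.001
finger_force: 0.0
```

Call:
carry_out(deltas="10 -55 0 0; 20 -110 0 0; 30 -165 0 0; 40 -220 0 0; 44 -280 0 0")

```text
time_s: 2.92
tool_pos: [0.5351, 0.115, 0.3605]
eef_rot: [0.0, 1.0, -0.001, 0.0]
contact_force: [1.0, -0.5, -0.1]
finger_gap: 0.0
finger_force: 0.0
```

Call:
carry_out(deltas="0 0 30 0; 0 0 80 0; 0 0 130 0; 0 0 180 0; 0 0 180 0")

```text
time_s: 3.55
tool_pos: [0.5317, 0.1129, 0.1771]
eef_rot: [0.0, 1.0, -0.0, -0.004]
contact_force: [0.8, -0.2, 0.2]
finger_gap: -0.001
finger_force: 0.0
```

Call:
carry_out(deltas="0 0 12 0; 0 0 24 0; 0 0 24 0")

```text
time_s: 3.92
tool_pos: [0.5347, 0.1136, 0.1564]
eef_rot: [0.0, 1.0, -0.0, 0.0]
contact_force: [-0.4, 0.1, -0.3]
finger_gap: -0.002
finger_force: 0.0
```

Run:
```python
from h import *
print(telemetry.observe()["tool_pos"],telemetry.observe()["contact_force"])
im=get_image("scene"); cv2.imwrite("pics/s2.png",cv2.resize(im["pixels"][90:290,240:460],None,fx=3,fy=3,interpolation=cv2.INTER_CUBIC))
```

```text
[0.53470466 0.11362348 0.15640678] [-0.42141552  0.13331026 -0.30532692]
```

View pics/s2.png

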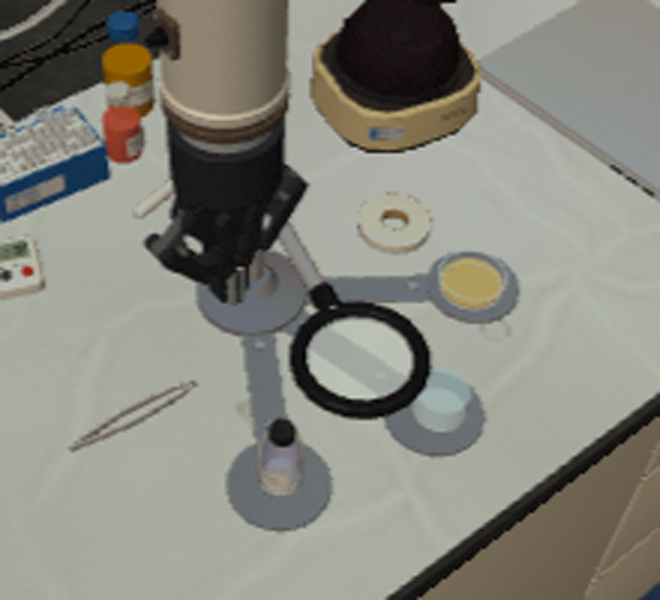

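The view shows the closed fingertip at about (235,290) in the crop, left of the bar and clear of everything. I'll now plan the arc.

```bash
cat >> h.py <<'E'
C=np.array([.6195,.0248])
def arc(r,bs,p0,z=None):
    for i in range(0,len(bs),5):
        q=[C+r*np.array([-np.cos(b),np.sin(b)]) for b in bs[i:i+5]]
        print("; ".join(f"{1e3*(x-p0[0]):.0f} {-1e3*(y-p0[1]):.0f} 0 0" for x,y in q)); p0=np.round(q[-1],3)
E
python3 - <<'E'
from h import *
arc(.115,np.arange(.76,-.66,-.056),[.5345,.114])
E
```

```text
2 10 0 0; -3 15 0 0; -7 20 0 0; -10 25 0 0; -14 30 0 0
-4 6 0 0; -6 12 0 0; -9 18 0 0; -11 24 0 0; -13 30 0 0
-1 6 0 0; -2 13 0 0; -3 19 0 0; -3 26 0 0; -3 32 0 0
-0 6 0 0; 1 13 0 0; 2 19 0 0; 3 25 0 0; 5 32 0 0
2 6 0 0; 4 12 0 0; 7 17 0 0; 10 23 0 0; 14 29 0 0
3 5 0 0
```

Call:
carry_out(deltas="2 10 0 0; -3 15 0 0; -7 20 0 0; -10 25 0 0; -14 30 0 0")

```text
time_s: 4.6
tool_pos: [0.5204, 0.0835, 0.1564]
eef_rot: [0.0, 1.0, -0.0, 0.0]
contact_force: [1.0, 1.0, -0.0]
finger_gap: 0.001
finger_force: 0.0
```

Call:
carry_out(deltas="-4 6 0 0; -6 12 0 0; -9 18 0 0; -11 24 0 0; -13 30 0 0")

```text
time_s: 5.22
tool_pos: [0.5079, 0.0536, 0.1566]
eef_rot: [-0.0, 1.0, -0.0, 0.0]
contact_force: [0.2, 0.5, 0.9]
finger_gap: 0.001
finger_force: 0.8
```

Call:
carry_out(deltas="-1 6 0 0; -2 13 0 0; -3 19 0 0; -3 26 0 0; -3 32 0 0")

```text
time_s: 5.85
tool_pos: [0.5045, 0.0214, 0.1562]
eef_rot: [-0.0, 1.0, -0.0, -0.0]
contact_force: [0.5, 2.0, 1.2]
finger_gap: 0.001
finger_force: 0.8
```

```bash
cat >> h.py <<'E'
def look(c,save=None):
    s=telemetry.observe(); im=get_image(c); p=im["pixels"].astype(int)
    if save: cv2.imwrite(save,cv2.resize(im["pixels"][120:300,270:470],None,fx=3,fy=3,interpolation=cv2.INTER_CUBIC))
    r=spot_in("lens_center",c); l=landmark_of("lens_center",c)
    print(c,s["tool_pos"].round(4) if hasattr(s["tool_pos"],"round") else s["tool_pos"],s["contact_force"],"rect",r[:1])
    if l:
        n=l[0]["pixel"]; out=[("lm",n)]
        try: out.append(("ell",blob(p.max(2)<60,n)[0][0])); print(blob(p.max(2)<60,n))
        except Exception as e: print(e)
        for k,q in out:
            d=onz(im,q,.15)[:2]; v=d-C; print(k,q,d.round(4),np.hypot(*v).round(4),"a",np.arctan2(v[1],-v[0]).round(4))
E
python3 -c "
from h import *
look('scene');look('top')"
```

```text
scene [0.5045 0.0214 0.1562] [0.46013216 1.95279858 1.15134238] rect [{'rect': [311.5, 144.2, 104.5, 64.2], 'p': 0.96}]
top [0.5041 0.0209 0.156 ] [0.44702208 0.38293165 0.97219917] rect [{'rect': [361.6, 222.2, 41.2, 42.5], 'p': 0.9}]
(((353.6880798339844, 344.3359375), (22.734756469726562, 63.752174377441406), 90.46981811523438), array([327, 335,  60,  18, 644], dtype=int32))
lm [380.5, 241.3] [ 0.4271 -0.016 ] 0.1967 a -0.209
ell (353.6880798339844, 344.3359375) [0.1974 0.0474] 0.4227 a 0.0534
```

Call:
carry_out(deltas="0 6 0 0; 1 13 0 0; 2 19 0 0; 3 25 0 0; 5 32 0 0")

```text
time_s: 6.78
tool_pos: [0.5097, -0.0105, 0.1564]
eef_rot: [-0.0, 1.0, -0.0, 0.0]
contact_force: [-1.8, 1.4, 1.0]
finger_gap: -0.004
finger_force: 0.8
```

Call:
carry_out(deltas="2 6 0 0; 4 12 0 0; 7 17 0 0; 10 22 0 0; 12 25 0 0")

```text
time_s: 7.4
tool_pos: [0.5217, -0.0356, 0.1562]
eef_rot: [0.0, 1.0, -0.0, -0.0]
contact_force: [0.1, 1.2, 0.7]
finger_gap: -0.003
finger_force: 0.7
```

```bash
python3 -c "
from h import *
look('scene');look('top','pics/t3.png')"
```

```text
scene [ 0.5217 -0.0356  0.1562] [0.07231849 1.2237188  0.74627519] rect []
(((403.52105712890625, 160.1929931640625), (31.076940536499023, 50.67744445800781), 99.92681884765625), array([378, 145,  51,  32, 536], dtype=int32))
lm [404.6, 163.3] [ 0.4673 -0.0923] 0.192 a -0.6559
ell (403.52105712890625, 160.1929931640625) [ 0.476  -0.0975] 0.1885 a -0.7057
top [ 0.5216 -0.0356  0.1562] [-0.27565611  0.21943091  0.11779492] rect [{'rect': [359.5, 158.4, 71.1, 86.8], 'p': 0.66}]
(((371.5472717285156, 343.4479675292969), (14.834251403808594, 33.766475677490234), 103.38832092285156), array([356, 336,  33,  14, 141], dtype=int32))
lm [422.4, 222.0] [ 0.4726 -0.114 ] 0.2021 a -0.757
ell (371.5472717285156, 343.4479675292969) [0.1998 0.0077] 0.42 a -0.0408
```

View pics/t3.png

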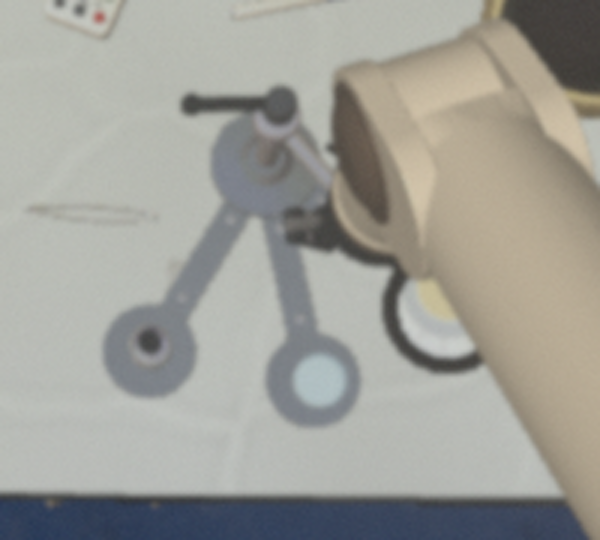

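The arm link covers most of the lens in the top view; the ring shows at about (440,310) in the crop, still left and front of the dish. I'll push most of the remaining way, back off, and look with the wrist camera.

Call:
carry_out(deltas="3 4 0 0; 6 8 0 0; 8 11 0 0; 10 13 0 0; 10 13 0 0")

```text
time_s: 8.32
tool_pos: [0.5318, -0.0485, 0.1563]
eef_rot: [0.0, 1.0, -0.0, 0.0]
contact_force: [-0.3, 0.9, 1.3]
finger_gap: -0.005
finger_force: 0.1
```

Call:
carry_out(deltas="-10 -12 0 0; -22 -28 0 0; -32 -40 -40 0; -32 -40 -90 0; -32 -40 -140 0")

```text
time_s: 8.95
tool_pos: [0.4981, -0.0064, 0.2975]
eef_rot: [0.0, 1.0, 0.001, -0.0]
contact_force: [0.4, -1.0, 0.5]
finger_gap: 0.001
finger_force: 0.0
```

```bash
cat >> h.py <<'E'
from scipy.spatial.transform import Rotation as Ro
def wrist():
    s=telemetry.observe(); im=get_image("wrist"); q=s["eef_rot"]
    T=np.eye(4); T[:3,:3]=Ro.from_quat([q[1],q[2],q[3],q[0]]).as_matrix(); T[:3,3]=s["tool_pos"]
    im["camera_from_world"]=np.linalg.inv(T@im["mount"]); return im
E
python3 -c "
from h import *
look('scene'); look('top'); im=wrist(); cv2.imwrite('pics/w4.png',im['pixels']); print(np.linalg.inv(im['camera_from_world'])[:3,3])
for k,z in (('lens_center',.15),('petri_dish',.006)):
  for r in landmark_of(k,'wrist')[:2]: print(k,r,onz(im,r['pixel'],z))
"
```

```text
scene [ 0.4981 -0.0064  0.2975] [ 0.35328242 -1.01718249  0.51672842] rect [{'rect': [316.3, 138.0, 113.3, 32.9], 'p': 0.57}]
top [ 0.5005 -0.0067  0.2989] [ 0.14792147 -0.09391988 -1.03803799] rect [{'rect': [357.3, 157.2, 18.2, 14.4], 'p': 0.48}]
[ 0.56819841 -0.00749441  0.42672855]
lens_center {'pixel': [456.8, 194.7], 'p': 0.97} [ 0.49061215 -0.12434517  0.15      ]
lens_center {'pixel': [211.2, 194.2], 'p': 0.54} [0.49104594 0.08165375 0.15      ]
petri_dish {'pixel': [424.1, 152.6], 'p': 0.84} [ 0.50409847 -0.13875507  0.006     ]
petri_dish {'pixel': [149.0, 8.2], 'p': 0.2} [0.6635739  0.17815523 0.006     ]
```

View pics/w4.png

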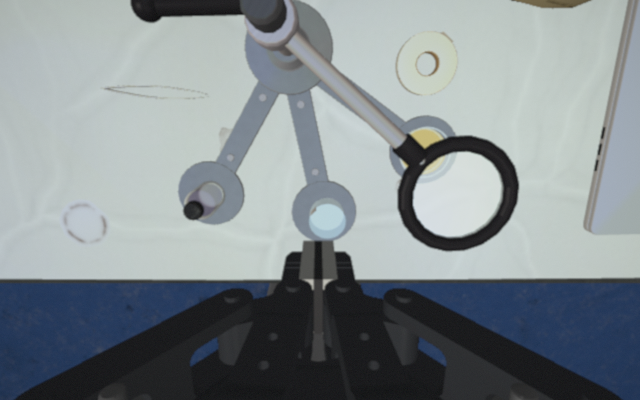

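The wrist view shows the ring at (457,193) and the dish at about (425,150), partly under the sleeve, so about 0.09 rad remains. I'll go back down and push a little further.

Call:
carry_out(deltas="0 0 50 0; 0 0 100 0; 0 0 140 0; 10 12 140 0; 22 28 140 0")

```text
time_s: 10.02
tool_pos: [0.5232, -0.0368, 0.1573]
eef_rot: [-0.0, 1.0, 0.0, 0.001]
contact_force: [1.2, -0.2, 1.2]
finger_gap: -0.0
finger_force: 0.0
```

Call:
carry_out(deltas="8 8 0 0; 11 14 0 0; 14 17 0 0; 16 19 0 0; 16 19 0 0")

```text
time_s: 10.65
tool_pos: [0.5376, -0.0552, 0.1564]
eef_rot: [0.0, 1.0, -0.0, 0.0]
contact_force: [0.7, -0.1, 0.8]
finger_gap: 0.004
finger_force: 0.1
```

Call:
carry_out(deltas="-16 -19 0 0; -32 -40 0 0; -48 -40 -50 0; -65 -20 -100 0; -95 20 -150 0")

```text
time_s: 11.28
tool_pos: [0.4461, -0.0697, 0.3022]
eef_rot: [-0.0, 1.0, 0.002, 0.001]
contact_force: [0.1, -2.1, 0.1]
finger_gap: -0.001
finger_force: 0.0
```

Call:
carry_out(deltas="0 30 0 0; 0 60 0 0; 0 90 0 0; 0 90 0 0")

```text
time_s: 11.78
tool_pos: [0.4454, -0.1631, 0.3003]
eef_rot: [0.0, 1.0, -0.002, -0.0]
contact_force: [-0.3, 0.3, -1.0]
finger_gap: -0.004
finger_force: 0.0
```

```bash
python3 -c "
from h import *
im=wrist(); cv2.imwrite('pics/w5.png',im['pixels']); print(np.linalg.inv(im['camera_from_world'])[:3,3])
for k,z in (('lens_center',.15),('petri_dish',.006),('stand',0)):
  for r in landmark_of(k,'wrist')[:1]: print(k,r,onz(im,r['pixel'],z))
"
```

```text
[ 0.51509712 -0.16320776  0.43197224]
lens_center {'pixel': [281.0, 116.4], 'p': 0.94} [ 0.50183677 -0.13391461  0.15      ]
```

View pics/w5.png

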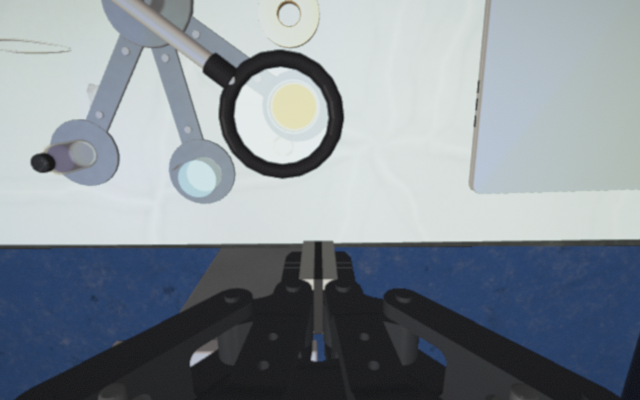

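The ring is centred at about (281,114) and the dish shows through it at (294,106). I'll correct both for parallax.

```bash
cat >> h.py <<'E'
def meas(ln,dn):
    im=wrist(); p=im["pixels"].astype(int)
    m=(p.max(2)<70).astype(np.uint8); m=cv2.morphologyEx(m,cv2.MORPH_OPEN,np.ones((9,9)))
    e,s=blob(m,ln); L=onz(im,e[0],.15)[:2]; print("ring",e,s,L)
    e,s=blob(p[...,2]-p[...,0]>35,dn); D=onz(im,e[0],.012)[:2]; print("dish",e,s,D)
    f=lambda v:np.arctan2(v[1],-v[0]); print("L-D mm",1e3*(L-D),"aL",f(L-C),np.hypot(*(L-C)),"aD",f(D-C),np.hypot(*(D-C)))
E
python3 -c "
from h import *
meas((281,114),(294,106))"
```

```text
ring ((277.74981689453125, 107.68058013916016), (121.92841339111328, 153.1488800048828), 131.29327392578125) [ 211   52  137  126 5378] [ 0.50913228 -0.12724201]
dish ((297.599609375, 106.68388366699219), (41.45793151855469, 42.6738395690918), 160.57684326171875) [ 277   86   42   43 1402] [ 0.50707399 -0.13521658]
L-D mm [2.05829497 7.97457756] aL -0.9428966305908393 0.18787710110187486 aD -0.9583343827445979 0.19556307364606706
```

```bash
cat >> h.py <<'E'
def meas2(ln,dn):
    im=wrist(); p=im["pixels"].astype(int)
    m=(p.max(2)<90).astype(np.uint8)
    cs,_=cv2.findContours(m,cv2.RETR_CCOMP,cv2.CHAIN_APPROX_NONE)
    c=[c for c in cs if 3000<cv2.contourArea(c)<9500 and np.hypot(*(cv2.minEnclosingCircle(c)[0]-np.array(ln)))<15]
    f=lambda v:np.arctan2(v[1],-v[0])
    y=blob(p[...,2]-p[...,0]>35,dn)[0]; D=onz(im,y[0],.012)[:2]
    for k in c:
        e=cv2.fitEllipse(k); L=onz(im,e[0],.15)[:2]; d=L-D; a=f(D-C); t=np.array([np.sin(a),np.cos(a)]); r=np.array([-np.cos(a),np.sin(a)])
        print("hole",e,L,"D",D,"tang mm",1e3*d@t,"rad mm",1e3*d@r,"aL",f(L-C),np.hypot(*(L-C)))
E
python3 -c "
from h import *
meas2((281,114),(294,106))
s=telemetry.observe();print(s['tool_pos'],s['time_s'])"
```

```text
hole ((286.2456359863281, 115.77526092529297), (95.31949615478516, 98.67875671386719), 157.3570098876953) [ 0.5029167  -0.13383283] D [ 0.50710886 -0.13514936] tang mm 4.186952745557422 rad mm 1.3329871861097196 aL -0.9370129471471144 0.19686553662648998
[ 0.44612601 -0.15939779  0.30058165] 12.075
```

Call:
carry_out(deltas="0 -55 0 0; 0 -110 0 0; 30 -150 20 0; 63 -150 60 0; 63 -150 110 0")

```text
time_s: 12.7
tool_pos: [0.5123, -0.0088, 0.1903]
eef_rot: [-0.001, 1.0, 0.001, 0.002]
contact_force: [0.7, -0.4, 0.1]
finger_gap: -0.004
finger_force: 0.0
```

Call:
carry_out(deltas="0 0 40 0; 0 0 40 0; 10 13 40 0; 20 25 40 0; 26 32 40 0")

```text
time_s: 13.32
tool_pos: [0.5371, -0.0446, 0.152]
eef_rot: [0.001, 1.0, -0.002, 0.002]
contact_force: [-0.0, -0.7, -0.6]
finger_gap: 0.003
finger_force: 0.0
```

Call:
carry_out(deltas="3 5 0 0; 6 8 0 0; 7 9 0 0; 8 10 0 0; 8 10 0 0")

```text
time_s: 13.95
tool_pos: [0.5429, -0.0523, 0.1505]
eef_rot: [-0.0, 1.0, -0.0, -0.0]
contact_force: [-0.8, 0.9, 0.9]
finger_gap: -0.0
finger_force: 0.6
```

Call:
carry_out(deltas="-16 -19 0 0; -34 -42 0 0; -48 -42 -50 0; -65 -20 -100 0; -95 20 -150 0")

```text
time_s: 14.58
tool_pos: [0.4519, -0.0671, 0.2964]
eef_rot: [-0.0, 1.0, 0.002, 0.001]
contact_force: [-0.4, -3.4, 1.0]
finger_gap: -0.001
finger_force: 0.0
```

Call:
carry_out(deltas="0 30 0 0; 0 60 0 0; 0 90 0 0; 0 90 0 0")

```text
time_s: 15.08
tool_pos: [0.4512, -0.1605, 0.2946]
eef_rot: [0.0, 1.0, -0.002, 0.0]
contact_force: [-0.2, -0.1, 0.1]
finger_gap: 0.003
finger_force: 0.0
```

```bash
python3 -c "
from h import *
meas2((288,112),(294,106)); meas2((288,112),(294,106))
s=telemetry.observe();print(s['tool_pos'],s['time_s'])"
```

```text
hole ((287.5653991699219, 117.33074188232422), (97.24442291259766, 100.5406723022461), 155.99464416503906) [ 0.50722645 -0.13704269] D [ 0.50724642 -0.13517564] tang mm -1.0560674007954958 rad mm 1.539796368830838 aL -0.9642973832855213 0.19697311018039151
hole ((290.2939147949219, 117.50387573242188), (97.22125244140625, 100.50175476074219), 158.78030395507812) [ 0.50725056 -0.13699064] D [ 0.50722417 -0.13518922] tang mm -1.0564023965087155 rad mm 1.4593863197696724 aL -0.9642473521994863 0.19691659824295446
[ 0.45148931 -0.15743336  0.29464311] 15.175
```

The lens is about 2 mm off the dish centre, which is good. Next is the lever.

Call:
carry_out(deltas="0 -50 -30 0; 25 -95 -30 0; 55 -140 -30 0; 85 -180 -30 0; 112 -216 -30 0")

```text
time_s: 15.8
tool_pos: [0.5641, 0.0613, 0.3249]
eef_rot: [-0.0, 1.0, 0.001, 0.0]
contact_force: [0.4, -1.5, 0.7]
finger_gap: -0.004
finger_force: 0.0
```

Call:
carry_out(deltas="0 0 40 0; 0 0 80 0; 0 0 110 0; 0 0 120 0; 0 0 120 0")

```text
time_s: 16.42
tool_pos: [0.5634, 0.059, 0.2049]
eef_rot: [-0.0, 1.0, 0.0, -0.0]
contact_force: [0.4, 0.1, 1.1]
finger_gap: 0.005
finger_force: 0.0
```

Run:
```python
from h import *
s=telemetry.observe(); print(s["tool_pos"],s["contact_force"],s["time_s"])
im=wrist(); cv2.imwrite("pics/w6.png",im["pixels"])
p0=np.round(s["tool_pos"][:2],3)
A=np.linspace(1.35,2.83,25)
for i in range(0,25,5):
    q=[C+.045*np.array([-np.cos(a),np.sin(a)])-.017*np.array([np.sin(a),np.cos(a)]) for a in A[i:i+5]]
    print("; ".join(f"{1e3*(x-p0[0]):.0f} {-1e3*(y-p0[1]):.0f} 0 0" for x,y in q)); p0=np.round(q[-1],3)
print(p0)
```

```text
[0.56340805 0.05903692 0.20491523] [0.43280311 0.14401059 1.08904966] 16.425
30 -6 0 0; 33 -8 0 0; 35 -9 0 0; 38 -10 0 0; 41 -11 0 0
2 -1 0 0; 5 -2 0 0; 8 -2 0 0; 11 -3 0 0; 14 -3 0 0
3 0 0 0; 6 0 0 0; 9 1 0 0; 12 1 0 0; 15 2 0 0
3 1 0 0; 5 2 0 0; 8 3 0 0; 11 5 0 0; 13 6 0 0
3 2 0 0; 5 4 0 0; 7 6 0 0; 9 8 0 0; 11 10 0 0
[0.657 0.055]
```

View pics/w6.png

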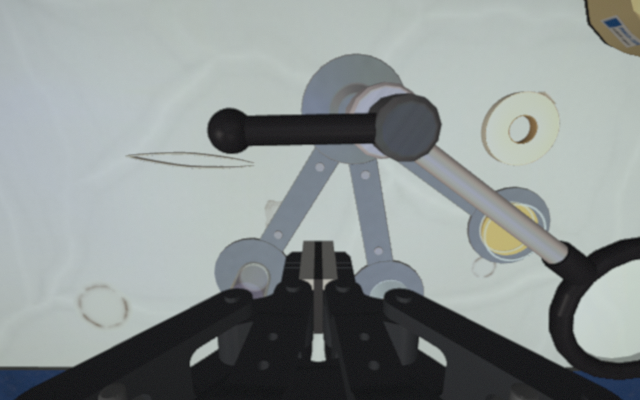

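The fingertip at (318,250) is in front of the middle of the lever bar, which runs from the ball at (230,130) to the hub at (405,125). The way is clear, so I'll push.

Call:
carry_out(deltas="10 -2 0 0; 20 -4 0 0; 30 -6 0 0; 35 -9 0 0; 41 -11 0 0")

```text
time_s: 17.1
tool_pos: [0.6048, 0.0695, 0.2046]
eef_rot: [-0.0, 1.0, -0.0, -0.0]
contact_force: [0.2, 0.3, -0.2]
finger_gap: -0.002
finger_force: 0.0
```

Call:
carry_out(deltas="2 -1 0 0; 5 -2 0 0; 8 -2 0 0; 11 -3 0 0; 14 -3 0 0")

```text
time_s: 17.73
tool_pos: [0.6187, 0.0721, 0.2047]
eef_rot: [-0.0, 1.0, -0.0, -0.0]
contact_force: [-2.2, -0.5, -0.3]
finger_gap: -0.001
finger_force: 0.8
```

Call:
carry_out(deltas="3 0 0 0; 6 0 0 0; 9 1 0 0; 12 1 0 0; 15 2 0 0")

```text
time_s: 18.35
tool_pos: [0.6338, 0.0703, 0.2047]
eef_rot: [-0.0, 1.0, -0.0, 0.0]
contact_force: [-1.4, 1.0, 0.3]
finger_gap: -0.004
finger_force: 0.8
```

Call:
carry_out(deltas="3 1 0 0; 5 2 0 0; 8 3 0 0; 11 5 0 0; 13 6 0 0")

```text
time_s: 18.98
tool_pos: [0.6469, 0.0639, 0.2047]
eef_rot: [-0.0, 1.0, -0.0, 0.0]
contact_force: [-1.6, 1.0, 0.5]
finger_gap: -0.001
finger_force: 0.8
```

Call:
carry_out(deltas="3 2 0 0; 5 4 0 0; 7 6 0 0; 9 8 0 0; 11 10 0 0")

```text
time_s: 19.6
tool_pos: [0.6575, 0.0543, 0.2047]
eef_rot: [-0.0, 1.0, -0.0, -0.0]
contact_force: [-4.7, 3.9, 2.0]
finger_gap: 0.005
finger_force: 2.7
```

Call:
carry_out(deltas="0 1 0 0; 0 1 0 0")

```text
time_s: 19.85
tool_pos: [0.6573, 0.0543, 0.2048]
eef_rot: [-0.001, 1.0, 0.0, -0.0]
contact_force: [-2.8, 4.8, 0.4]
finger_gap: -0.002
finger_force: 2.4
```

Call:
carry_out(deltas="0 1 0 0; 0 1 0 0")

```text
time_s: 20.1
tool_pos: [0.6572, 0.0541, 0.2048]
eef_rot: [-0.001, 1.0, 0.001, -0.0]
contact_force: [-1.7, 5.4, 0.3]
finger_gap: 0.002
finger_force: 3.0
```

Call:
carry_out(deltas="0 2 0 0; 0 4 0 0; 0 4 0 0")

```text
time_s: 20.48
tool_pos: [0.6571, 0.0535, 0.2049]
eef_rot: [-0.003, 1.0, 0.002, 0.0]
contact_force: [-2.1, 11.6, -0.7]
finger_gap: -0.004
finger_force: 5.1
```

Call:
carry_out(deltas="0 -10 0 0; -5 -25 0 0; -5 -40 0 0; -5 -40 -50 0; -5 -40 -110 0")

```text
time_s: 21.1
tool_pos: [0.6519, 0.0884, 0.3147]
eef_rot: [0.0, 1.0, 0.0, -0.001]
contact_force: [1.1, -0.2, 1.3]
finger_gap: 0.001
finger_force: 0.0
```

Call:
carry_out(deltas="-50 20 0 0; -100 40 0 0; -150 80 0 0; -195 120 0 0; -195 120 0 0")

```text
time_s: 21.72
tool_pos: [0.4545, -0.0372, 0.3144]
eef_rot: [0.003, 1.0, -0.005, -0.001]
contact_force: [0.2, 0.3, 0.3]
finger_gap: -0.0
finger_force: 0.0
```

Run:
```python
from h import *
im=wrist(); cv2.imwrite("pics/w7.png",im["pixels"]); print(telemetry.observe()["tool_pos"])
r=landmark_of("lever_tip","wrist")[:1]; print(r, [np.arctan2(v[1],-v[0])+.213-1.5708 for x in r for v in [onz(im,x["pixel"],.2)[:2]-C]])
l=landmark_of("lens_center","wrist")[0]["pixel"]; print(l); 
d=landmark_of("petri_dish","wrist")[:1]; print(d); meas2(l,d[0]["pixel"] if d else l)
```

```text
[ 0.45657226 -0.03460449  0.31504863]
[] []
[436.8, 118.4]
[]
hole ((443.6589660644531, 125.61470794677734), (86.81285095214844, 95.8375473022461), 40.9485969543457) [ 0.50702528 -0.13734794] D [ 0.50526732 -0.14504163] tang mm 2.8350896785093584 rad mm -7.365157901290167 aL -0.9643415220746369 0.1973385859649247
```

View pics/w7.png

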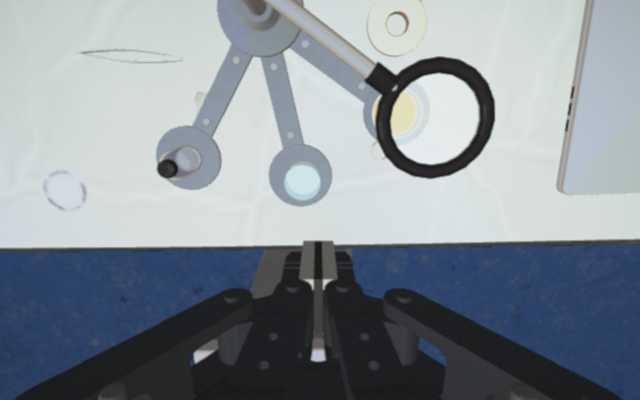

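The lens has not moved; its ring is still at world (0.507,-0.137). The partly hidden dish biases the oblique dish reading here. The lever is outside this view, so I'll check it in the fixed cameras.

Run:
```python
from h import *
for c in ("top","scene"):
    im=get_image(c); 
    if c=="top": cv2.imwrite("pics/t8.png",cv2.resize(im["pixels"][120:280,270:470],None,fx=3,fy=3,interpolation=cv2.INTER_CUBIC))
    for x in landmark_of("lever_tip",c)[:1]:
        v=onz(im,x["pixel"],.2)[:2]-C; print(c,x,np.hypot(*v),np.arctan2(v[1],-v[0])+.213-1.5708)
print(telemetry.observe()["contact_force"])
```

```text
top {'pixel': [354.2, 129.2], 'p': 0.59} 0.06552381225624536 1.457051518710242
scene {'pixel': [300.1, 119.3], 'p': 0.6} 0.07692360024004691 1.5486960565152044
[0.88443305 0.2605327  0.34267798]
```

View pics/t8.png

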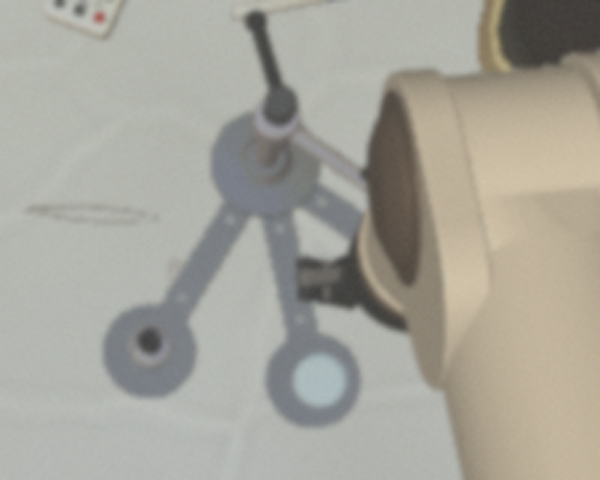

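The lever now points straight back, from the hub at (280,103) to the ball at (255,18), and the two cameras put it at 1.46 and 1.55 rad, so it is home at 1.5. Nothing else I can see in this view has moved, and the robot is clear. I'll hand in.

```bash
python3 -c "
from h import *
print(job.job_done())"
```

```text
the job is handed in; nothing more can be done
None
```

Job handed in at about 22 s of the 64 s: the lens rests about 2 mm from the dish centre, the clamp lever is pushed clockwise to its stop, and none of the loose items were seen to move in the camera checks.

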